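Spin down the hand nut on an air cleaner's lid

ROBOT

A 6-joint arm with a two-finger parallel gripper is mounted at the origin on the work surface. World frame = base frame: x ahead of the robot, y to its left, z up, the work surface at z = 0. Lengths are in m, angles in rad, forces in N, time in s.
With the tool pointing down it reaches from about 0.35 to 0.725 m from the base axis. Payload 4.3 kg.
Tool frame: the origin (TCP) lies between the finger pads; the fingertips stand 22 mm ahead of it and the grasp point (between the pads) lies 3 mm ahead of it; x points along the fingers, y is the direction in which the jaws open and shut, and the axes are right-handed (so a half turn about x gives the same grasp; the last joint's range is limited). The gripper opens to 85 mm and grips with 20 to 120 N. Pads are 22 mm wide; open, the fingers measure 114 mm over their backs; the gripper's body (76 mm by 85 mm) begins 54 mm behind the grasp point. The pads swing forward as they close: fully open they stand 13 mm farther back than shut.
Start: joints at [-1.415, 0.377, 0.081, 1.274, 0, 1.46], TCP at [0.151, -0.555, 0.253] pointing down, gripper open.
Joint ranges: [-2.72, 2.72], [-0.84, 1.66], [-1.02, 1.22], [-1.77, 2.12], [-1.37, 1.28], [-3.14, 3.14]. Speed limits (rad/s): [2.57, 2.57, 3.14, 3.14, 3.14, 3.14].

INTERFACE

Orientations are given as a unit quaternion [w, x, y, z].
In Python, from workcell import env gives the robot as it stands.
- The arm moves only by the tool step_arm, never from a script. Its argument "targets" is text: rows parted by semicolons, each of 7 numbers parted by spaces: the opening, from -1 (shut) to 1 (fully open), then the shift along the tool's x, y, z in cm, then the turn, a rotation vector about the tool's x, y, z in degrees. A call has 1 to 20 rows; each row shifts and turns the commanded pose from where the row before left it, along the tool's axes as they then stand; what a row does not reach is not made up. A row lasts 1/8 s, in which the tool goes at most 62.5 mm and 10.7 degrees, less where a joint would pass 70% of its speed; a pose out of reach is approached as far as the arm can. A call is refused whole if a number of a shift passes 6.25 or a number of a turn 10.7, either way. A call with a gripper value outside its range is refused whole. The fingers move at their own pace and stop on an object; the grip force is fixed at half the most. Time passes only in rows, so rows that do not move let the fingers close. It gives the time, the measured TCP pose, the force and the opening at its end, in the units of the state.
- env.read_state(): the state, without advancing time (a new reading comes with each control period).
- env.camera(name): name is "scene" or "top" or "wrist"; returns a dict with "pixels" (384x512x3 uint8, blue, green, red), "fx", "fy", "cx", "cy" (pixels), "dist_coeffs" ([k1, k2, p1, p2, k3] as OpenCV has them; the pictures are not rectified), "T" (4x4, takes a point from camera to world coordinates); the wrist camera has in their place "hand_eye" (4x4, takes a point from camera to tool coordinates, whose origin is the TCP and whose axes are the tool frame's). Camera axes: x right, y down, z forward; pixel columns grow to the right and rows downward; lengths in m; the calibration is good to about 2 mm. A picture is of the moment at which its call begins: read the wrist's pose just before it. There is no depth.
- env.hand_in(): hands the job in, once; it reports no verdict.
The state is a dict: "clock": time; "joints": joint angles; "dq": joint speeds; "effort": joint torques, N m; "tcp_pos": TCP position; "tool_rot": TCP orientation; "wrist_force": force on the tool from outside, world axes, zero at the start; "torque": the same for the moment, N m; "grip_width": finger opening in m.
Only numpy, scipy, OpenCV 4.12 (cv2) and the standard library are available. Lean on these libraries where they do the work, as an engineer would, in place of code of your own. Each camera call takes 0.05 s, during which the arm holds its last target.

TASK

The four-winged hand nut that holds the lid of the drum-shaped air cleaner is loose. With the fingertips, push its wings round clockwise (seen from above), stroke after stroke on the side that the carry handle leaves open, until the nut is fully home on the boss of the lid, then take the hand away. Do it gently, do not lift, tip or shift the air cleaner, and leave the filter, the carton and the screwdriver alone.

Things in the scene. Friction and masses are not known exactly. Their poses are not given: they have to be found in the camera images.
- air_cleaner: White drum, 226 mm across its grey lid, about 3.2 kg, loose on the bench; about 20 N sideways slides it. Origin: centre of its underside; z is the nut's axis, up. Lid top flat at z = 145 mm; on it a steel boss 40 mm across, top at z = 150; a 10 mm threaded rod ends at z = 185. The carry handle's bar runs along y, 20 mm to the +x side of the axis: the -x half of the lid is the open side.
- handle_mid (a point): Middle of the carry handle's round bar, on its centre line, 197 mm above the bench; the bar is 14 mm thick (190 to 204 mm), straight for 80 mm either way along the drum's y, then both ends slope down to the lid 90 mm from the middle. The nut's wings pass beneath it; a finger cannot.
- wing_nut (a joint): Turn of the nut on its rod, rad; grows clockwise seen from above (tightening). 6.5 is fully home, a hard stop; it starts 3.5 to 5.5 rad short of that. It turns against a steady drag of about 0.06 N m (some 1.5 N at a wing), stays where it is left, and sinks 1.27 mm per radian (8 mm a turn).
- nut_top (a point): Centre of the top of the black plastic nut's hub (32 mm across, 23 mm high); turns and sinks with the nut. z up; x and y lie along wings. Four flat upright wings at 90 degrees (along x, y, -x, -y) reach 54 mm from the axis, 8 mm thick, their tops 1 mm and undersides 21 mm below this point. Fully home, it is 173 mm above the bench and the nut rests on the boss.
- filter: Spare pleated filter cartridge standing on the bench, 68 mm across, 116 mm high, loose. Origin: centre of its underside. A bystander.
- carton: Small plain cardboard carton, 90 x 60 x 75 mm, loose. Origin: centre of its underside. A bystander.
- screwdriver: Screwdriver 190 mm long lying on the bench along its own x, loose. Origin: near its middle, on the bench. A bystander.
Mind the look-alikes: they are no part of the job. What is shaped like the air_cleaner but pink is not meant.

How it is judged:
By the outcome, as a careful person would: the job done as asked, in the order asked, and still so for the second after the job is handed in, with the robot touching nothing.
It also fails if it takes over 54 s, if anything falls off the work surface, if the arm or the gripper's body presses on something with over 40 N, if the wrist force passes 120 N, or if a joint passes its speed limit or range.

## Working session

There is one attempt and no reset: what is moved stays moved. The work goes in short steps, Python scripts to look and compute and a tool call to move; the robot and the scene stay as the last step left them, time stands still between calls to the robot, and variables do not carry over. Pictures are saved under pics/ and viewed, and the job is handed in when it is done.

Besides the shell and the picture viewer there is one more tool, called after "Call:" as name(argument=value, ...), one argument or row to a line, values as JSON. step_arm: Moves the arm, as the interface text tells. Its arguments: {"type":"object","properties":{"targets":{"type":"string"}},"required":["targets"]}

```bash
mkdir -p pics; ls; python3 - <<'E'
from workcell import env
import cv2,numpy as np
s=env.read_state();print({k:np.round(v,3) for k,v in s.items()})
for n in("scene","top","wrist"):
    c=env.camera(n);cv2.imwrite(f"pics/{n}0.png",c["pixels"]);print(n,c["fx"],c["cx"],c["cy"],c["dist_coeffs"]);print(np.round(c.get("T",c.get("hand_eye")),3))
E
```

```text
pics
{'clock': np.float64(0.0), 'joints': array([-1.415,  0.378,  0.08 ,  1.274,  0.   ,  1.461]), 'dq': array([ 0.001, -0.   ,  0.   ,  0.   ,  0.001, -0.   ]), 'effort': array([-0.0000e+00, -4.6360e+01,  2.6988e+01,  2.1000e-02,  0.0000e+00,
       -0.0000e+00]), 'tcp_pos': array([ 0.151, -0.554,  0.252]), 'tool_rot': array([-0.093, -0.701, -0.094,  0.701]), 'wrist_force': array([-0.333, -0.508,  0.142]), 'torque': array([0.028, 0.011, 0.013]), 'grip_width': np.float64(0.085)}
scene 390.79285781004205 255.9952971444413 184.06335500707098 [0.02751112 0.         0.         0.         0.        ]
[[ 1.700e-01  9.360e-01 -3.070e-01  8.060e-01]
 [ 9.850e-01 -1.620e-01  5.300e-02 -4.400e-02]
 [-1.000e-03 -3.120e-01 -9.500e-01  1.275e+00]
 [ 0.000e+00  0.000e+00  0.000e+00  1.000e+00]]
top 357.32428206504255 257.6924762105015 188.30211302422228 [-0.09364566  0.          0.          0.          0.        ]
[[-0.01  -0.997  0.078  0.366]
 [-1.     0.01   0.008  0.033]
 [-0.009 -0.078 -0.997  1.186]
 [ 0.     0.     0.     1.   ]]
wrist 304.8125981392206 254.23582803291617 186.92649245892264 [-0.05495833  0.          0.          0.          0.        ]
[[ 0.001 -0.264  0.965 -0.121]
 [ 1.     0.    -0.001 -0.   ]
 [ 0.     0.965  0.264 -0.067]
 [ 0.     0.     0.     1.   ]]
```

View pics/scene0.png

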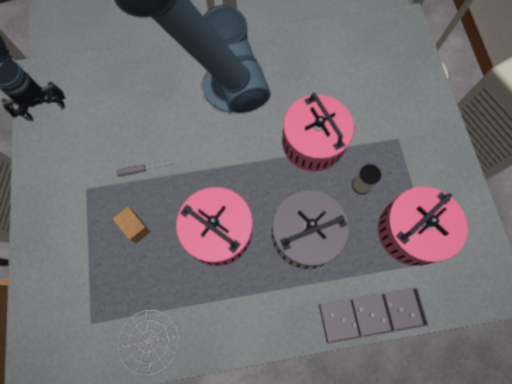

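View pics/top0.png

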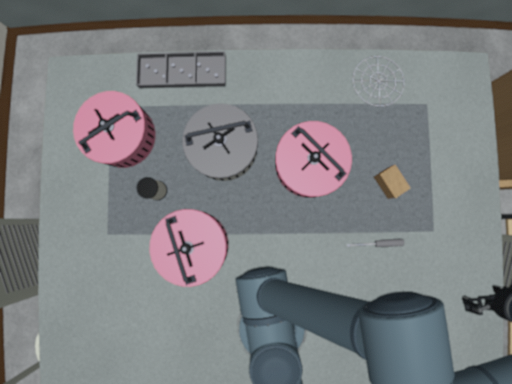

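Candidates in the top view are pink drums at (110,128), (314,158) and (188,247), and one grey-lidded drum at (220,140). The grey one fits the description because it isn't pink. I'll confirm that in an enlarged crop.

```bash
python3 - <<'E'
import cv2,numpy as np
a=cv2.imread("pics/top0.png")[95:190,175:270];b=cv2.imread("pics/scene0.png")[180:275,262:357]
o=np.hstack([cv2.resize(x,(400,400),interpolation=cv2.INTER_CUBIC) for x in(a,b)])
o=cv2.convertScaleAbs(o,alpha=1.6)
cv2.imwrite("pics/crop0.png",o)
E
```

```text
(no output)
```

View pics/crop0.png

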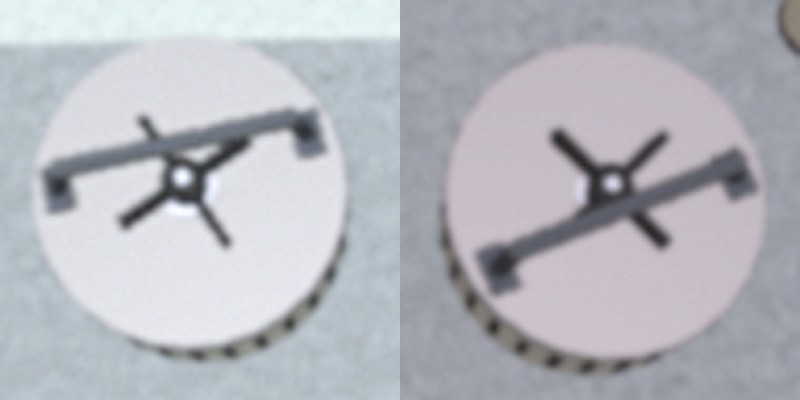

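```bash
cat > h.py <<'E'
import cv2,numpy as np
from workcell import env
def ray(c,uv,T=None):
    K=np.array([[c["fx"],0,c["cx"]],[0,c["fy"],c["cy"]],[0,0,1.]])
    p=cv2.undistortPoints(np.array(uv,float).reshape(-1,1,2),K,np.array(c["dist_coeffs"])).reshape(-1,2)
    T=np.array(c["T"]) if T is None else T
    d=np.c_[p,np.ones(len(p))]@T[:3,:3].T
    return T[:3,3],d
def plane(c,uv,z,T=None):
    o,d=ray(c,uv,T); return o+d*((z-o[2])/d[:,2])[:,None]
def tri(c1,p1,c2,p2):
    o1,d1=ray(c1,[p1]);o2,d2=ray(c2,[p2]);d1,d2=d1[0],d2[0]
    s=np.linalg.lstsq(np.c_[d1,-d2],o2-o1,rcond=None)[0]
    a,b=o1+s[0]*d1,o2+s[1]*d2
    return (a+b)/2,np.linalg.norm(a-b)
E
python3 - <<'E'
from h import *
T=env.camera("top");S=env.camera("scene")
k=400/95
t=lambda x,y:(175+(x+.5)/k-.5,95+(y+.5)/k-.5); s=lambda x,y:(262+(x+.5)/k-.5,180+(y+.5)/k-.5)
print("hub",tri(T,t(187,180),S,s(610-400,185)))
for n,c,h,w,b in(("top",T,t(187,180),[t(143,118),t(247,143),t(122,222),t(228,243)],[t(50,170),t(295,115)]),("scene",S,s(210,185),[s(157,133),s(265,135),s(267,243)],[s(97,255),s(338,162)])):
    H=plane(c,[h],.18)[0];W=plane(c,w,.172);B=plane(c,b,.197)
    print(n,"hub",H.round(4));
    for q in W: print(" wing",(q).round(4),np.linalg.norm((q-H)[:2]).round(4),np.degrees(np.arctan2(*(q-H)[1::-1])).round(1))
    d=B[1]-B[0];print(" bar",B.round(4),np.degrees(np.arctan2(d[1],d[0])).round(1),"mid",B.mean(0).round(4))
    # lid circle
    im=c["pixels"];hsv=cv2.cvtColor(im,cv2.COLOR_BGR2HSV)
    x0,y0=map(int,h);print(" lid px",im[y0+18 if n=="top" else y0-18,x0], "mat",im[y0+52 if n=="top" else y0-50,x0])
E
```

```text
hub (array([0.59463289, 0.15217245, 0.17272217]), np.float64(0.002426077050444298))
top hub [0.5928 0.1501 0.18  ]
 wing [0.6386 0.1816 0.172 ] 0.0556 34.5
 wing [0.6199 0.1097 0.172 ] 0.0486 -56.1
 wing [0.5659 0.1957 0.172 ] 0.0529 120.5
 wing [0.5504 0.1229 0.172 ] 0.0504 -147.3
 bar [[0.5973 0.2406 0.197 ]
 [0.6325 0.0755 0.197 ]] -78.0 mid [0.6149 0.1581 0.197 ]
 lid px [146 142 141] mat [125 121 114]
scene hub [0.5962 0.1521 0.18  ]
 wing [0.5527 0.1254 0.172 ] 0.051 -148.4
 wing [0.5668 0.1983 0.172 ] 0.0548 122.4
 wing [0.6401 0.1828 0.172 ] 0.0536 35.0
 bar [[0.6326 0.0658 0.197 ]
 [0.5986 0.2367 0.197 ]] 101.3 mid [0.6156 0.1512 0.197 ]
 lid px [122 117 122] mat [105  99  97]
```

```bash
cat >> h.py <<'E'
from scipy.spatial.transform import Rotation as R
AX=np.array([.5945,.1515]);PH=np.radians(11.5)
def toolR(s=None):
    s=s or env.read_state();q=np.array(s["tool_rot"]);return R.from_quat(q[[1,2,3,0]])
def drum(x,y):
    c,n=np.cos(PH),np.sin(PH);return AX+np.array([c*x-n*y,n*x+c*y])
def goal():
    y=np.array([-np.sin(PH),np.cos(PH),0]);x=np.array([0,0,-1.]);return R.from_matrix(np.c_[x,y,np.cross(x,y)])
def todo(p):
    s=env.read_state();r=toolR(s)
    print("tool-axes shift cm",(r.inv().apply(np.array(p)-s["tcp_pos"])*100).round(2),"turn deg",np.degrees((r.inv()*goal()).as_rotvec()).round(1))
    print("in goal axes cm",(goal().inv().apply(np.array(p)-s["tcp_pos"])*100).round(2))
E
python3 - <<'E'
from h import *
print(toolR().as_matrix().round(3))
print(drum(-.10,0))
todo([*drum(-.10,0),.31])
E
```

```text
[[-0.     0.263 -0.965]
 [ 0.001 -0.965 -0.263]
 [-1.    -0.001 -0.   ]]
[0.49650753 0.13156321]
tool-axes shift cm [ -5.66 -57.13 -51.36] turn deg [-1.763e+02 -1.000e-01 -0.000e+00]
in goal axes cm [-5.71 60.34 47.54]
```

Call:
step_arm(
  targets="-1 -0.335 0 0 -10.37 0 0;-1 -0.335 0 0 -10.37 0 0;-1 -0.335 0 0 -10.37 0 0;-1 -0.335 0 0 -10.37 0 0;-1 -0.335 0 0 -10.37 0 0;-1 -0.335 0 0 -10.37 0 0;-1 -0.335 0 0 -10.37 0 0;-1 -0.335 0 0 -10.37 0 0;-1 -0.335 0 0 -10.37 0 0;-1 -0.335 0 0 -10.37 0 0;-1 -0.335 0 0 -10.37 0 0;-1 -0.335 0 0 -10.37 0 0;-1 -0.335 0 0 -10.37 0 0;-1 -0.335 0 0 -10.37 0 0;-1 -0.335 0 0 -10.37 0 0;-1 -0.335 0 0 -10.37 0 0;-1 -0.335 0 0 -10.37 0 0",
)

```text
clock: 2.38
tcp_pos: [0.151, -0.5547, 0.3102]
tool_rot: [0.703, -0.073, 0.703, 0.073]
wrist_force: [-0.1, -0.5, 0.6]
grip_width: -0.0002
```

Call:
step_arm(
  targets="-1 0 4.64 3.66 0 0 0;-1 0 4.64 3.66 0 0 0;-1 0 4.64 3.66 0 0 0;-1 0 4.64 3.66 0 0 0;-1 0 4.64 3.66 0 0 0;-1 0 4.64 3.66 0 0 0;-1 0 4.64 3.66 0 0 0;-1 0 4.64 3.66 0 0 0;-1 0 4.64 3.66 0 0 0;-1 0 4.64 3.66 0 0 0;-1 0 4.64 3.66 0 0 0;-1 0 4.64 3.66 0 0 0;-1 0 4.64 3.66 0 0 0;-1 0 0 0 0 0 0",
)

```text
clock: 4.12
tcp_pos: [0.4977, 0.1344, 0.3093]
tool_rot: [0.703, -0.073, 0.704, 0.073]
wrist_force: [-0.1, -0.1, 0.5]
grip_width: 0.0001
```

```bash
python3 - <<'E'
from h import *
s=env.read_state();print(s["clock"],s["tcp_pos"].round(4),s["joints"].round(2),s["wrist_force"].round(2),s["grip_width"]);todo([*drum(-.10,0),.31])
c=env.camera("wrist");cv2.imwrite("pics/wrist1.png",c["pixels"])
cv2.imwrite("pics/scene1.png",env.camera("scene")["pixels"])
E
```

```text
4.125 [0.4977 0.1344 0.3093] [ 0.14  0.25  0.04  1.37  0.   -0.07] [-0.07 -0.08  0.46] 0.00010524354509958866
tool-axes shift cm [-0.07 -0.25 -0.18] turn deg [ 0.3 -0.  -0. ]
in goal axes cm [-0.07 -0.25 -0.18]
```

View pics/wrist1.png

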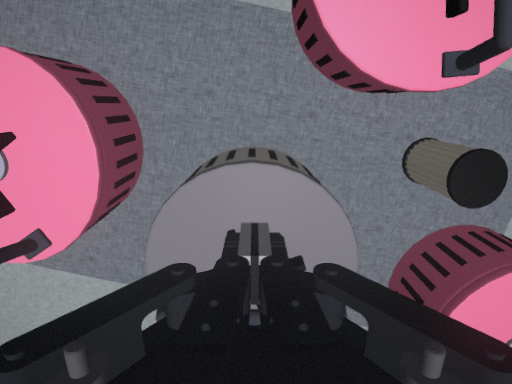

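The wrist view shows the near half of the grey lid (rim arc from (147,240) over (252,161) to (355,245)); the gripper itself hides the nut. I'll fit the lid circle from this arc and from the two fixed views.

```bash
python3 - <<'E'
from h import *
from scipy.optimize import least_squares
W=env.camera("wrist");s=env.read_state()
M=np.eye(4);M[:3,:3]=toolR(s).as_matrix();M[:3,3]=s["tcp_pos"];M=M@np.array(W["hand_eye"])
def fit(P,n):
    r=least_squares(lambda c:np.hypot(P[:,0]-c[0],P[:,1]-c[1])-.113,[.59,.15]);print(n,r.x.round(4),"rms",np.sqrt((r.fun**2).mean()).round(4))
fit(plane(W,[(147,240),(160,215),(185,186),(215,168),(252,161),(290,168),(320,187),(345,220)],.145,M),"wrist")
T=env.camera("top");S=env.camera("scene");k=400/95
t=lambda x,y:(175+(x+.5)/k-.5,95+(y+.5)/k-.5); q=lambda x,y:(262+(x+.5)/k-.5,180+(y+.5)/k-.5)
# lid edges read from crop
fit(plane(T,[t(*p) for p in[(35,190),(60,110),(120,55),(190,38),(270,60),(330,125),(347,195),(330,265),(280,320),(200,348),(110,320),(58,270)]],.145),"top")
fit(plane(S,[q(*p) for p in[(48,195),(70,120),(120,65),(195,42),(275,60),(340,120),(365,200),(340,290),(280,340),(200,358),(120,325),(70,270)]],.145),"scene")
I=cv2.convertScaleAbs(S["pixels"][150:300,230:380],alpha=1.6);cv2.imwrite("pics/s2.png",cv2.resize(I,(600,600),interpolation=2))
E
```

```text
wrist [0.5962 0.1487] rms 0.0021
top [0.5931 0.1514] rms 0.0031
scene [0.5957 0.1551] rms 0.0027
```

View pics/s2.png

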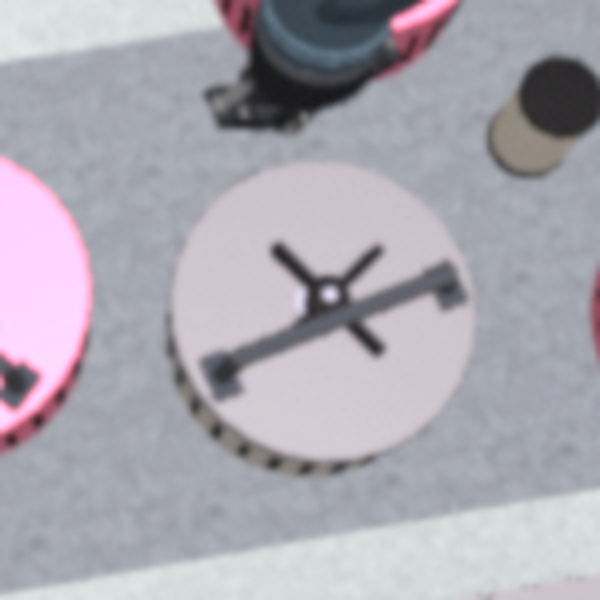

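```bash
sed -i 's/AX=np.array.*;PH/AX=np.array([.595,.1515]);PH/' h.py; python3 - <<'E'
from h import *
todo([*drum(-.0172,-.0405),.24])
E
```

```text
tool-axes shift cm [ 7.04 -3.9   8.38] turn deg [-0.1 -0.   0. ]
in goal axes cm [ 7.04 -3.91  8.38]
```

Call:
step_arm(
  targets="-1 2.3 -1.3 2.8 0 0 0;-1 2.3 -1.3 2.8 0 0 0;-1 2.4 -1.3 2.8 0 0 0;-1 0 0 0 0 0 0;-1 0 0 0 0 0 0",
)

```text
clock: 5.0
tcp_pos: [0.5864, 0.1088, 0.2408]
tool_rot: [0.704, -0.07, 0.704, 0.07]
wrist_force: [0.7, 0.5, -0.3]
grip_width: -0.0002
```

```bash
python3 - <<'E'
from h import *
todo([*drum(-.0172,-.0405),.18])
for n in("scene","top"):
    P=env.camera(n)["pixels"];P=P[150:300,230:380] if n=="scene" else P[75:215,155:295]
    cv2.imwrite(f"pics/a_{n}.png",cv2.resize(cv2.convertScaleAbs(P,alpha=1.6),(400,400),interpolation=2))
cv2.imwrite("pics/a.png",np.hstack([cv2.imread("pics/a_scene.png"),cv2.imread("pics/a_top.png")]))
E
```

```text
tool-axes shift cm [ 6.08 -0.04 -0.02] turn deg [-0.1 -0.  -0. ]
in goal axes cm [ 6.08 -0.04 -0.02]
```

View pics/a.png

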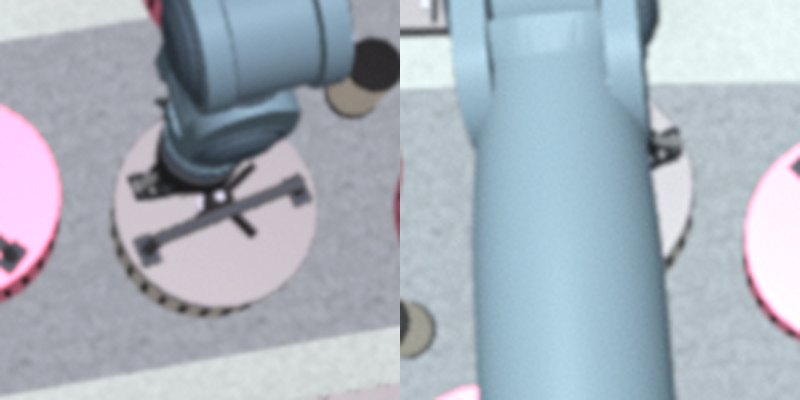

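Call:
step_arm(
  targets="-1 2 0 0 0 0 0;-1 2 0 0 0 0 0;-1 1 0 0 0 0 0;-1 0.5 0 0 0 0 0;-1 0 0 0 0 0 0",
)

```text
clock: 5.72
tcp_pos: [0.5869, 0.1098, 0.1857]
tool_rot: [0.704, -0.071, 0.703, 0.071]
wrist_force: [0.2, -0.0, -0.6]
grip_width: 0.0
```

```bash
cat > arc.py <<'E'
import sys,numpy as np
a0,a1,n=map(float,sys.argv[1:4]);r=float(sys.argv[4]) if len(sys.argv)>4 else 4.4
a=np.radians(np.linspace(a0,a1,int(n)+1));p=np.c_[r*np.sin(a),r*np.cos(a)]
c=0*p[0]
q=(p-p[0]).round(2)
print(";".join("-1 0 %.2f %.2f 0 0 0"%tuple(d) for d in np.diff(q,axis=0)))
E
python3 arc.py 247 100 20; python3 - <<'E'
from h import *
todo([*drum(-.0172,-.0405),.18])
E
```

```text
-1 0 0.25 -0.50 0 0 0;-1 0 0.32 -0.47 0 0 0;-1 0 0.37 -0.42 0 0 0;-1 0 0.43 -0.38 0 0 0;-1 0 0.46 -0.31 0 0 0;-1 0 0.51 -0.25 0 0 0;-1 0 0.53 -0.19 0 0 0;-1 0 0.55 -0.12 0 0 0;-1 0 0.56 -0.04 0 0 0;-1 0 0.57 0.03 0 0 0;-1 0 0.55 0.10 0 0 0;-1 0 0.54 0.17 0 0 0;-1 0 0.51 0.23 0 0 0;-1 0 0.48 0.31 0 0 0;-1 0 0.44 0.35 0 0 0;-1 0 0.38 0.42 0 0 0;-1 0 0.33 0.45 0 0 0;-1 0 0.27 0.50 0 0 0;-1 0 0.20 0.53 0 0 0;-1 0 0.13 0.55 0 0 0
tool-axes shift cm [ 0.57 -0.13 -0.1 ] turn deg [0. 0. 0.]
in goal axes cm [ 0.57 -0.13 -0.1 ]
```

Call:
step_arm(
  targets="-1 0.5 -0.1 -0.1 0 0 0;-1 0 0 0 0 0 0;-1 0 0.25 -0.50 0 0 0;-1 0 0.32 -0.47 0 0 0;-1 0 0.37 -0.42 0 0 0;-1 0 0.43 -0.38 0 0 0;-1 0 0.46 -0.31 0 0 0",
)

```text
clock: 6.6
tcp_pos: [0.5621, 0.1225, 0.1805]
tool_rot: [0.704, -0.071, 0.703, 0.071]
wrist_force: [1.6, -2.4, 0.4]
grip_width: -0.0001
```

```bash
python3 - <<'E'
from h import *
P=env.camera("scene")["pixels"][150:300,230:380]
cv2.imwrite("pics/b.png",cv2.resize(cv2.convertScaleAbs(P,alpha=1.6),(600,600),interpolation=2))
s=env.read_state();print(s["wrist_force"],s["torque"])
E
```

```text
[ 0.82991283 -0.29043518  0.05321127] [-0.16261979 -0.12546569  0.00390321]
```

View pics/b.png

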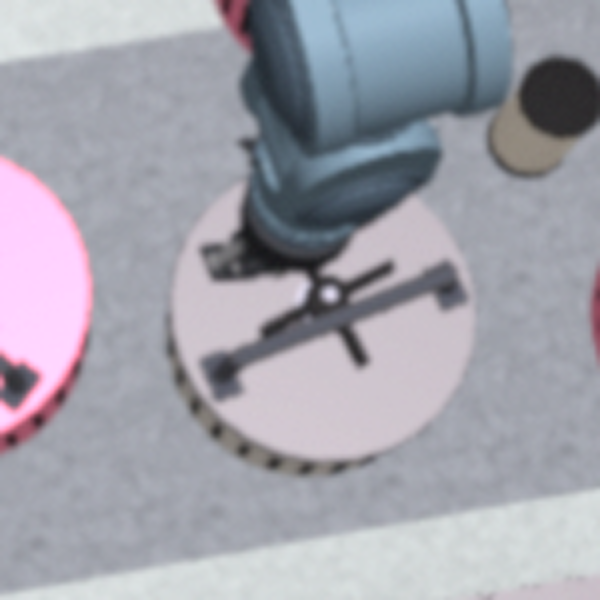

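The nut turned with the push: the right-hand wing tip went from (378,250) to (390,268), which is clockwise. The drum did not move. I'll finish the stroke.

Call:
step_arm(
  targets="-1 0 0.51 -0.25 0 0 0;-1 0 0.53 -0.19 0 0 0;-1 0 0.55 -0.12 0 0 0;-1 0 0.56 -0.04 0 0 0;-1 0 0.57 0.03 0 0 0;-1 0 0.55 0.10 0 0 0;-1 0 0.54 0.17 0 0 0;-1 0 0.51 0.23 0 0 0",
)

```text
clock: 7.65
tcp_pos: [0.5526, 0.165, 0.1801]
tool_rot: [0.703, -0.071, 0.704, 0.071]
wrist_force: [0.1, -2.2, -0.2]
grip_width: 0.0002
```

Call:
step_arm(
  targets="-1 0 0.48 0.31 0 0 0;-1 0 0.44 0.35 0 0 0;-1 0 0.38 0.42 0 0 0;-1 0 0.33 0.45 0 0 0;-1 0 0.27 0.50 0 0 0;-1 0 0.20 0.53 0 0 0;-1 0 0.13 0.55 0 0 0;-1 0 0 0 0 0 0",
)

```text
clock: 8.65
tcp_pos: [0.5794, 0.193, 0.1802]
tool_rot: [0.704, -0.071, 0.703, 0.071]
wrist_force: [-0.3, 0.7, 0.7]
grip_width: -0.0001
```

```bash
cat > look.py <<'E'
from h import *
import sys
P=env.camera("scene")["pixels"][150:300,230:380]
cv2.imwrite(f"pics/{sys.argv[1]}.png",cv2.resize(cv2.convertScaleAbs(P,alpha=1.6),(600,600),interpolation=2))
s=env.read_state();print(s["clock"],s["wrist_force"].round(2))
d=goal().inv().apply(s["tcp_pos"]-np.array([*AX,0]));print("finger drum x,y",d[2].round(4),d[1].round(4),"z",s["tcp_pos"][2].round(4),"ang",np.degrees(np.arctan2(d[1],d[2]))%360)
E
python3 look.py c
```

```text
8.7 [-0.13 -0.2   0.45]
finger drum x,y -0.007 0.0438 z 0.1803 ang 99.09731063683837
```

View pics/c.png

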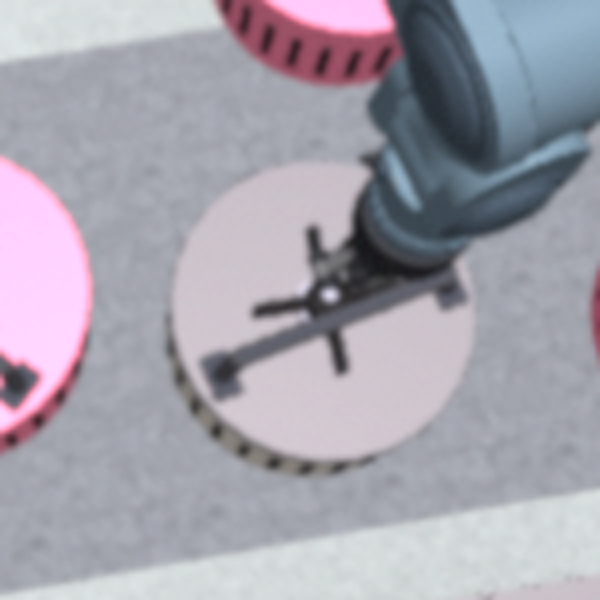

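```bash
cat > wing.py <<'E'
from h import *
import sys
# args: z then x,y pairs in crop coords ; prints drum angle
S=env.camera("scene") if 0 else np.load("S.npy",allow_pickle=True).item()
z=float(sys.argv[1])
for a in sys.argv[2:]:
    x,y=map(float,a.split(","))
    p=plane(S,[(230+(x+.5)/4-.5,150+(y+.5)/4-.5)],z)[0][:2]-H if 'H' in globals() else None
E
python3 - <<'E'
from h import *
c=env.camera("scene");c.pop("pixels");np.save("S.npy",c)
E
cat > wing.py <<'E'
from h import *
import sys
S=np.load("S.npy",allow_pickle=True).item();z=float(sys.argv[1])
f=lambda a:plane(S,[(230+(float(a.split(",")[0])+.5)/4-.5,150+(float(a.split(",")[1])+.5)/4-.5)],z)[0][:2]
H=f(sys.argv[2]);print("hub",H.round(4))
for a in sys.argv[3:]:
    d=f(a)-H;print(a,np.linalg.norm(d).round(4),(np.degrees(np.arctan2(d[1],d[0])-PH)%360).round(1))
E
python3 wing.py .175 328,295 313,230 255,310 342,370
```

```text
hub [0.5948 0.1535]
313,230 0.0488 169.0
255,310 0.0537 260.4
342,370 0.0544 346.5
```

Call:
step_arm(
  targets="-1 0 0 -0.4 0 0 0;-1 -2 0 0 0 0 0;-1 -2 0 0 0 0 0;-1 0 -2.3 -0.85 0 0 0;-1 0 -2.3 -0.85 0 0 0;-1 0 -2.3 -0.85 0 0 0;-1 0 0 0 0 0 0;-1 0 0 0 0 0 0",
)

```text
clock: 9.75
tcp_pos: [0.5637, 0.1196, 0.2204]
tool_rot: [0.704, -0.071, 0.703, 0.071]
wrist_force: [-0.9, 0.5, 0.1]
grip_width: 0.0
```

```bash
python3 look.py d; python3 arc.py 214 100 16; python3 -c "
from h import *
todo([*drum(-.0365,-.0246),.179])"
```

```text
9.8 [ 0.65 -0.21  0.55]
finger drum x,y -0.0369 -0.0248 z 0.2204 ang 213.85815975171118
-1 0 0.47 -0.28 0 0 0;-1 0 0.50 -0.21 0 0 0;-1 0 0.53 -0.16 0 0 0;-1 0 0.54 -0.08 0 0 0;-1 0 0.55 -0.02 0 0 0;-1 0 0.54 0.05 0 0 0;-1 0 0.53 0.12 0 0 0;-1 0 0.52 0.18 0 0 0;-1 0 0.49 0.24 0 0 0;-1 0 0.45 0.31 0 0 0;-1 0 0.42 0.35 0 0 0;-1 0 0.36 0.41 0 0 0;-1 0 0.32 0.45 0 0 0;-1 0 0.25 0.48 0 0 0;-1 0 0.20 0.51 0 0 0;-1 0 0.12 0.53 0 0 0
tool-axes shift cm [4.14 0.02 0.04] turn deg [ 0.1  0.  -0. ]
in goal axes cm [4.14 0.02 0.04]
```

View pics/d.png

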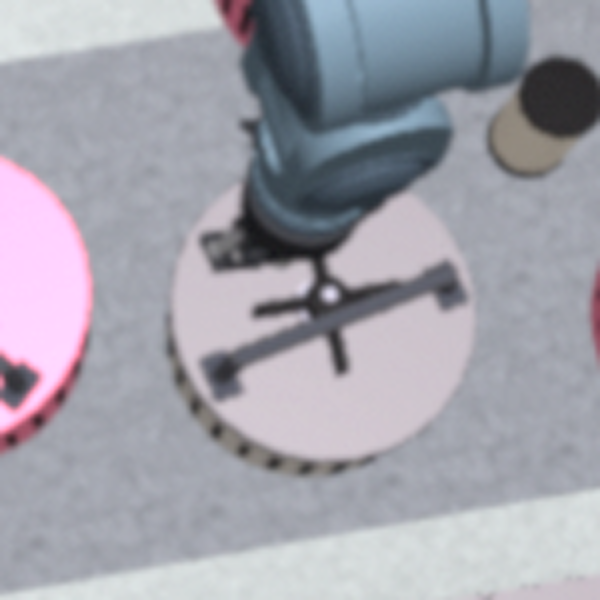

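Call:
step_arm(
  targets="-1 2 0 0 0 0 0;-1 2 0 0 0 0 0;-1 0.1 0 0 0 0 0;-1 0 0.47 -0.28 0 0 0;-1 0 0.50 -0.21 0 0 0;-1 0 0.53 -0.16 0 0 0;-1 0 0.54 -0.08 0 0 0;-1 0 0.55 -0.02 0 0 0;-1 0 0.54 0.05 0 0 0;-1 0 0.53 0.12 0 0 0;-1 0 0.52 0.18 0 0 0",
)

```text
clock: 11.18
tcp_pos: [0.5512, 0.1596, 0.1791]
tool_rot: [0.703, -0.071, 0.704, 0.071]
wrist_force: [0.5, -0.8, -0.2]
grip_width: 0.0002
```

Call:
step_arm(
  targets="-1 0 0.49 0.24 0 0 0;-1 0 0.45 0.31 0 0 0;-1 0 0.42 0.35 0 0 0;-1 0 0.36 0.41 0 0 0",
)

```text
clock: 11.68
tcp_pos: [0.5608, 0.179, 0.1791]
tool_rot: [0.703, -0.071, 0.704, 0.071]
wrist_force: [0.1, -1.6, 0.3]
grip_width: -0.0001
```

Call:
step_arm(
  targets="-1 0 0.16 0.23 0 0 0;-1 0 0.16 0.22 0 0 0",
)

```text
clock: 11.92
tcp_pos: [0.5646, 0.1829, 0.1791]
tool_rot: [0.703, -0.071, 0.704, 0.071]
wrist_force: [-0.7, -1.4, 0.2]
grip_width: -0.0001
```

Call:
step_arm(
  targets="-1 0 0.13 0.24 0 0 0;-1 0 0.12 0.24 0 0 0",
)

```text
clock: 12.18
tcp_pos: [0.5688, 0.1863, 0.1792]
tool_rot: [0.703, -0.071, 0.704, 0.071]
wrist_force: [-0.7, -1.6, -0.1]
grip_width: 0.0
```

Call:
step_arm(
  targets="-1 0 0.2 0.51 0 0 0;-1 0 0.12 0.53 0 0 0",
)

```text
clock: 12.42
tcp_pos: [0.5784, 0.1916, 0.1792]
tool_rot: [0.703, -0.071, 0.704, 0.071]
wrist_force: [-1.1, -1.5, -0.6]
grip_width: 0.0003
```

```bash
python3 look.py e
```

```text
12.475 [-0.84  0.12  0.13]
finger drum x,y -0.0075 0.0427 z 0.1791 ang 99.97492004643864
```

View pics/e.png

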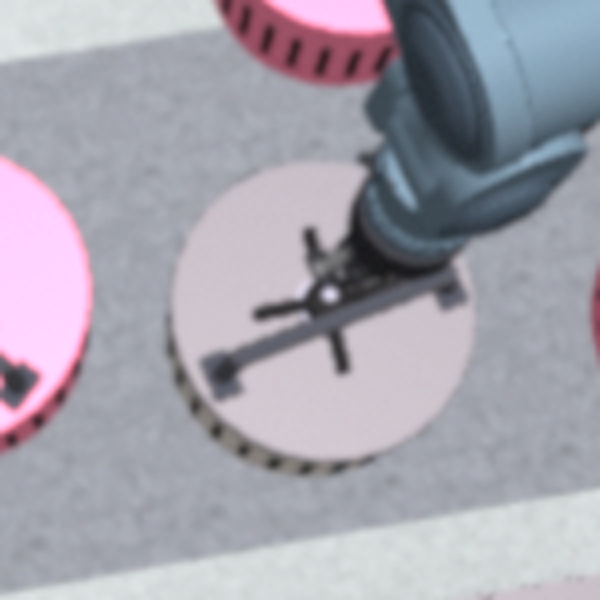

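Call:
step_arm(
  targets="-1 0 0 -0.4 0 0 0;-1 -2 0 0 0 0 0;-1 -2 0 0 0 0 0;-1 0 -2.3 -0.85 0 0 0;-1 0 -2.3 -0.85 0 0 0;-1 0 -2.3 -0.85 0 0 0;-1 0 0 0 0 0 0;-1 2 0 0 0 0 0;-1 2 0 0 0 0 0;-1 0 0 0 0 0 0",
)

```text
clock: 13.72
tcp_pos: [0.5621, 0.1187, 0.1778]
tool_rot: [0.702, -0.071, 0.705, 0.071]
wrist_force: [0.3, -0.5, 0.2]
grip_width: 0.0001
```

```bash
python3 look.py f; python3 -c "
from h import *
todo([*drum(-.0365,-.0246),.179])"; python3 arc.py 214 194 3;  python3 arc.py 194 98 32
```

```text
13.775 [-0.65 -0.1   0.05]
finger drum x,y -0.0381 -0.0258 z 0.179 ang 214.08271044798988
tool-axes shift cm [-0.    0.12  0.16] turn deg [ 0.1 -0.1 -0. ]
in goal axes cm [-0.    0.12  0.16]
-1 0 0.44 -0.26 0 0 0;-1 0 0.47 -0.21 0 0 0;-1 0 0.49 -0.15 0 0 0
-1 0 0.22 -0.05 0 0 0;-1 0 0.23 -0.04 0 0 0;-1 0 0.23 -0.02 0 0 0;-1 0 0.23 -0.02 0 0 0;-1 0 0.23 0.00 0 0 0;-1 0 0.23 0.01 0 0 0;-1 0 0.23 0.02 0 0 0;-1 0 0.23 0.04 0 0 0;-1 0 0.22 0.04 0 0 0;-1 0 0.23 0.06 0 0 0;-1 0 0.22 0.07 0 0 0;-1 0 0.21 0.08 0 0 0;-1 0 0.21 0.09 0 0 0;-1 0 0.21 0.10 0 0 0;-1 0 0.20 0.12 0 0 0;-1 0 0.19 0.12 0 0 0;-1 0 0.19 0.14 0 0 0;-1 0 0.18 0.14 0 0 0;-1 0 0.18 0.15 0 0 0;-1 0 0.16 0.16 0 0 0;-1 0 0.16 0.17 0 0 0;-1 0 0.14 0.18 0 0 0;-1 0 0.14 0.19 0 0 0;-1 0 0.13 0.19 0 0 0;-1 0 0.11 0.20 0 0 0;-1 0 0.11 0.20 0 0 0;-1 0 0.09 0.21 0 0 0;-1 0 0.09 0.21 0 0 0;-1 0 0.07 0.22 0 0 0;-1 0 0.06 0.22 0 0 0;-1 0 0.05 0.23 0 0 0;-1 0 0.04 0.23 0 0 0
```

View pics/f.png

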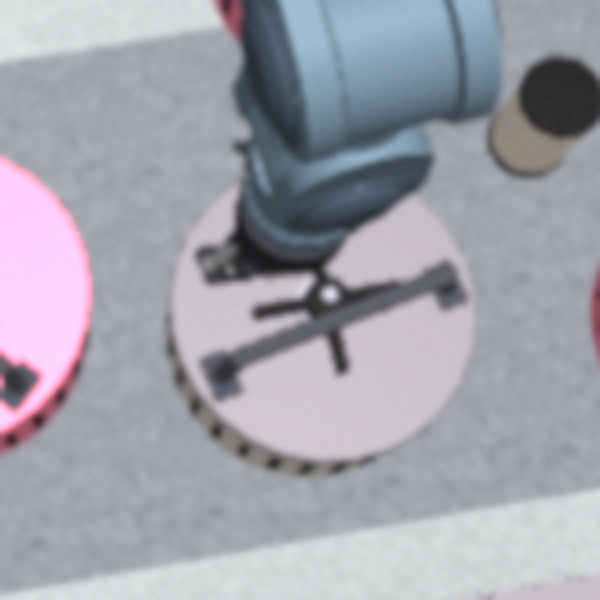

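Call:
step_arm(
  targets="-1 0 0.5 -0.2 0 0 0;-1 0 0.5 -0.15 0 0 0;-1 0 0.5 -0.1 0 0 0;-1 0 0.22 -0.05 0 0 0",
)

```text
clock: 14.28
tcp_pos: [0.5553, 0.1339, 0.1797]
tool_rot: [0.704, -0.071, 0.703, 0.071]
wrist_force: [1.5, -1.9, 0.1]
grip_width: -0.0002
```

Call:
step_arm(
  targets="-1 0 0.23 -0.04 0 0 0;-1 0 0.23 -0.02 0 0 0",
)

```text
clock: 14.52
tcp_pos: [0.5535, 0.138, 0.1793]
tool_rot: [0.704, -0.071, 0.703, 0.071]
wrist_force: [1.0, -0.9, -0.3]
grip_width: -0.0
```

Call:
step_arm(
  targets="-1 0 0.23 -0.02 0 0 0;-1 0 0.23 0 0 0 0",
)

```text
clock: 14.78
tcp_pos: [0.5521, 0.1426, 0.1791]
tool_rot: [0.703, -0.071, 0.704, 0.071]
wrist_force: [0.5, -2.0, -0.2]
grip_width: -0.0001
```

Call:
step_arm(
  targets="-1 0 0.23 0 0 0 0;-1 0 0.23 0.01 0 0 0",
)

```text
clock: 15.02
tcp_pos: [0.5512, 0.1473, 0.1791]
tool_rot: [0.703, -0.071, 0.704, 0.071]
wrist_force: [-0.2, -1.8, -0.3]
grip_width: 0.0
```

Call:
step_arm(
  targets="-1 0 0.23 0.02 0 0 0;-1 0 0.23 0.04 0 0 0",
)

```text
clock: 15.28
tcp_pos: [0.551, 0.1519, 0.1791]
tool_rot: [0.703, -0.071, 0.704, 0.071]
wrist_force: [0.8, -1.4, -0.4]
grip_width: -0.0
```

Call:
step_arm(
  targets="-1 0 0.22 0.04 0 0 0;-1 0 0.23 0.06 0 0 0",
)

```text
clock: 15.52
tcp_pos: [0.5511, 0.1565, 0.1792]
tool_rot: [0.703, -0.071, 0.704, 0.071]
wrist_force: [0.1, -1.7, 0.8]
grip_width: 0.0003
```

Call:
step_arm(
  targets="-1 0 0.22 0.07 0 0 0;-1 0 0.21 0.08 0 0 0",
)

```text
clock: 15.78
tcp_pos: [0.5517, 0.161, 0.1792]
tool_rot: [0.703, -0.071, 0.704, 0.071]
wrist_force: [0.4, -2.1, 0.6]
grip_width: -0.0003
```

Call:
step_arm(
  targets="-1 0 0.21 0.09 0 0 0;-1 0 0.21 0.1 0 0 0",
)

```text
clock: 16.02
tcp_pos: [0.5528, 0.1656, 0.1792]
tool_rot: [0.703, -0.071, 0.704, 0.071]
wrist_force: [0.2, -1.8, -0.3]
grip_width: -0.0002
```

Call:
step_arm(
  targets="-1 0 0.2 0.12 0 0 0;-1 0 0.19 0.12 0 0 0",
)

```text
clock: 16.27
tcp_pos: [0.5544, 0.1698, 0.1792]
tool_rot: [0.703, -0.071, 0.704, 0.071]
wrist_force: [-1.1, -1.5, -0.0]
grip_width: -0.0002
```

Call:
step_arm(
  targets="-1 0 0.19 0.14 0 0 0;-1 0 0.18 0.14 0 0 0",
)

```text
clock: 16.52
tcp_pos: [0.5564, 0.1739, 0.1792]
tool_rot: [0.703, -0.071, 0.704, 0.071]
wrist_force: [-0.1, -1.3, -0.0]
grip_width: 0.0006
```

Call:
step_arm(
  targets="-1 0 0.18 0.15 0 0 0;-1 0 0.16 0.16 0 0 0",
)

```text
clock: 16.77
tcp_pos: [0.5587, 0.178, 0.1791]
tool_rot: [0.703, -0.071, 0.704, 0.071]
wrist_force: [-1.4, -1.5, 0.0]
grip_width: 0.0002
```

Call:
step_arm(
  targets="-1 0 0.16 0.17 0 0 0;-1 0 0.14 0.18 0 0 0",
)

```text
clock: 17.02
tcp_pos: [0.5616, 0.1816, 0.1792]
tool_rot: [0.703, -0.071, 0.704, 0.071]
wrist_force: [-0.3, -1.0, -1.0]
grip_width: -0.0001
```

Call:
step_arm(
  targets="-1 0 0.14 0.19 0 0 0;-1 0 0.13 0.19 0 0 0",
)

```text
clock: 17.27
tcp_pos: [0.5648, 0.185, 0.1792]
tool_rot: [0.703, -0.071, 0.704, 0.071]
wrist_force: [-1.2, -1.0, -0.7]
grip_width: 0.0
```

```bash
python3 look.py g
```

```text
17.325 [-0.12 -0.34 -0.46]
finger drum x,y -0.0226 0.039 z 0.1792 ang 120.13577310376826
```

View pics/g.png

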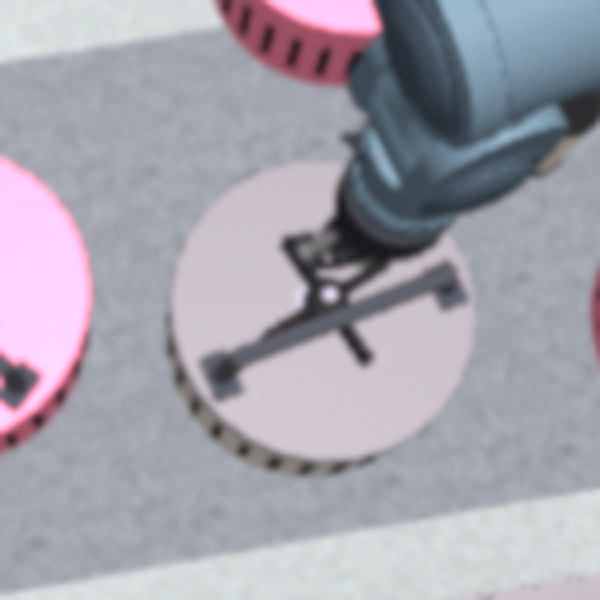

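Call:
step_arm(
  targets="-1 0 0.11 0.2 0 0 0;-1 0 0.11 0.2 0 0 0",
)

```text
clock: 17.58
tcp_pos: [0.5683, 0.1879, 0.1792]
tool_rot: [0.703, -0.071, 0.704, 0.071]
wrist_force: [-1.6, -0.5, -0.2]
grip_width: 0.0
```

Call:
step_arm(
  targets="-1 0 0.09 0.21 0 0 0;-1 0 0.09 0.21 0 0 0",
)

```text
clock: 17.82
tcp_pos: [0.5721, 0.1905, 0.1792]
tool_rot: [0.704, -0.071, 0.704, 0.071]
wrist_force: [-2.6, -0.7, -0.5]
grip_width: -0.0002
```

Call:
step_arm(
  targets="-1 0 0.07 0.22 0 0 0;-1 0 0.06 0.22 0 0 0",
)

```text
clock: 18.08
tcp_pos: [0.5761, 0.1926, 0.1792]
tool_rot: [0.703, -0.071, 0.704, 0.071]
wrist_force: [-1.0, -1.4, 1.4]
grip_width: 0.0003
```

Call:
step_arm(
  targets="-1 0 0.05 0.23 0 0 0;-1 0 0 0 0 0 0",
)

```text
clock: 18.32
tcp_pos: [0.5785, 0.1937, 0.1792]
tool_rot: [0.704, -0.071, 0.703, 0.071]
wrist_force: [-0.7, -1.1, 0.2]
grip_width: -0.0001
```

```bash
python3 look.py i
```

```text
18.375 [-1.11 -1.11 -0.78]
finger drum x,y -0.0078 0.0447 z 0.1793 ang 99.87445858948084
```

View pics/i.png

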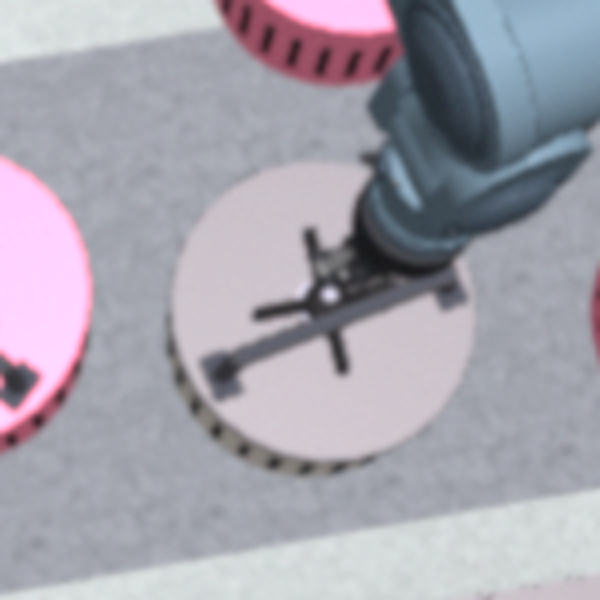

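Call:
step_arm(
  targets="-1 0 0 -0.4 0 0 0;-1 -2 0 0 0 0 0;-1 -2 0 0 0 0 0;-1 0 -2.3 -0.8 0 0 0;-1 0 -2.3 -0.8 0 0 0;-1 0 -2.3 -0.8 0 0 0;-1 0 0 0 0 0 0;-1 2 0 0 0 0 0;-1 2 0 0 0 0 0;-1 0 0 0 0 0 0;-1 0 0 0 0 0 0",
)

```text
clock: 19.75
tcp_pos: [0.565, 0.1209, 0.18]
tool_rot: [0.704, -0.071, 0.703, 0.071]
wrist_force: [-0.2, 0.3, -0.2]
grip_width: -0.0004
```

```bash
python3 look.py j; python3 -c "
from h import *
todo([*drum(-.0427,-.0106),.179])"
```

```text
19.8 [-0.04 -0.14  0.3 ]
finger drum x,y -0.0353 -0.0241 z 0.1803 ang 214.3207528163601
tool-axes shift cm [ 0.12  1.35 -0.74] turn deg [0.  0.1 0. ]
in goal axes cm [ 0.13  1.35 -0.74]
```

Call:
step_arm(
  targets="-1 0.1 0.45 -0.25 0 0 0;-1 0 0.45 -0.25 0 0 0;-1 0 0.45 -0.25 0 0 0;-1 0 0 0 0 0 0",
)

```text
clock: 20.3
tcp_pos: [0.5543, 0.1324, 0.1784]
tool_rot: [0.704, -0.071, 0.703, 0.071]
wrist_force: [0.3, -0.3, -0.5]
grip_width: -0.0001
```

Call:
step_arm(
  targets="-1 0 0.2 -0.05 0 0 0;-1 0 0.1 0 0 0 0",
)

```text
clock: 20.55
tcp_pos: [0.5539, 0.1342, 0.1784]
tool_rot: [0.704, -0.071, 0.703, 0.07]
wrist_force: [0.9, -2.9, 0.5]
grip_width: 0.0001
```

Call:
step_arm(
  targets="-1 0 0.15 -0.02 0 0 0;-1 0 0.15 0 0 0 0",
)

```text
clock: 20.8
tcp_pos: [0.5537, 0.1352, 0.1785]
tool_rot: [0.704, -0.073, 0.703, 0.068]
wrist_force: [3.6, -10.6, -0.6]
grip_width: 0.0004
```

Call:
step_arm(
  targets="-1 0 0.15 0 0 0 0;-1 0 0.15 0 0 0 0",
)

```text
clock: 21.05
tcp_pos: [0.5529, 0.1367, 0.1784]
tool_rot: [0.704, -0.073, 0.703, 0.067]
wrist_force: [1.9, -13.7, 2.0]
grip_width: -0.0
```

```bash
python3 look.py k; python3 -c "
from h import *
s=env.read_state();print(s['torque'])"
```

```text
21.1 [  2.17 -12.78   1.38]
finger drum x,y -0.0443 -0.0058 z 0.1784 ang 187.49721442621953
[-2.39873575 -0.37000665 -0.08856189]
```

View pics/k.png

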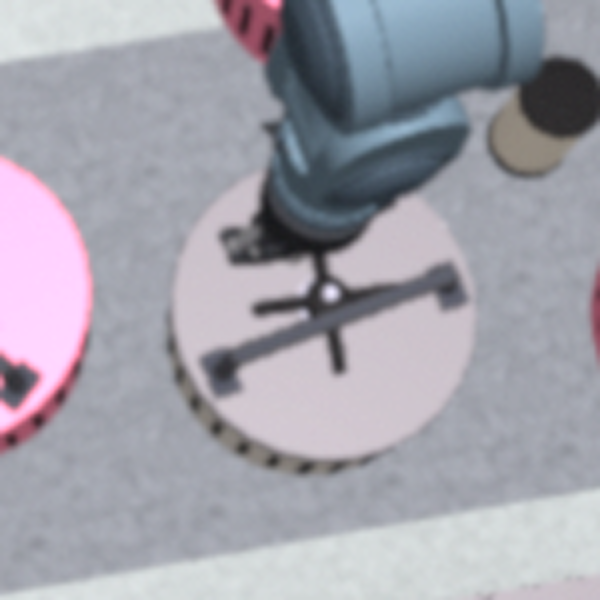

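Force went from about 2 N of drag to about 13 N with almost no further motion, so the nut is at the hard stop. The total turn of about 305–315° also fits the 3.5–5.5 rad given. I'll back off and lift away.

Call:
step_arm(
  targets="-1 0 -0.4 0 0 0 0;-1 0 -0.5 0 0 0 0;-1 0 -0.2 0 0 0 0;-1 -2 0 0 0 0 0;-1 -3 0 0 0 0 0;-1 -4 0 0 0 0 0;-1 0 -4 -4 0 0 0;-1 0 -4 -4 0 0 0;-1 0 -4 -4 0 0 0;-1 0 -4 -4 0 0 0;-1 0 -4 -3 0 0 0;-1 0 -4 0 0 0 0;-1 0 -4 0 0 0 0;-1 0 0 0 0 0 0",
)

```text
clock: 22.85
tcp_pos: [0.4245, -0.1843, 0.2681]
tool_rot: [0.704, -0.07, 0.703, 0.07]
wrist_force: [-0.0, 0.6, -0.1]
grip_width: -0.0
```

```bash
python3 look.py l; python3 - <<'E'
from h import *
P=env.camera("top")["pixels"];cv2.imwrite("pics/m.png",np.hstack([cv2.resize(cv2.convertScaleAbs(x[95:190,175:270],alpha=1.6),(400,400),interpolation=2) for x in(cv2.imread("pics/top0.png"),P)]))
E
```

```text
22.9 [-0.68 -0.35  0.07]
finger drum x,y -0.2342 -0.2935 z 0.268 ang 231.4115104344249
```

View pics/l.png

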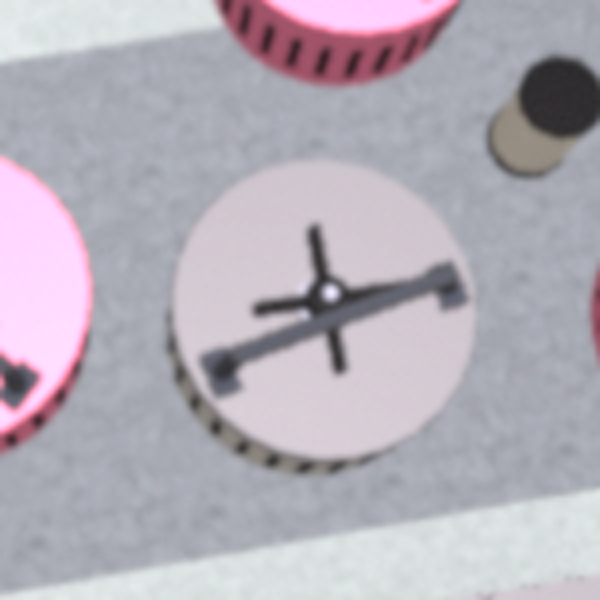

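View pics/m.png

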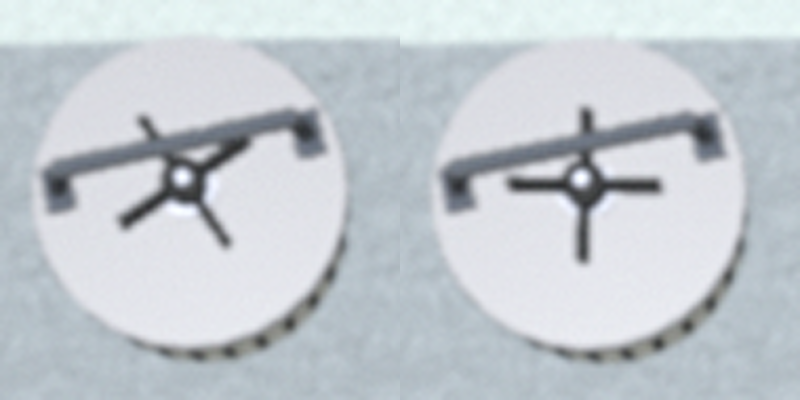

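The hand is clear, and filter, carton and screwdriver were never approached. Comparing before and after, the lid circle sits at the same pixels. The handle bar looks turned by about 1°, from the last press against the stop. I'm handing in now.

```bash
python3 -c "
from workcell import env
print(env.read_state()['clock'],env.hand_in())"
```

```text
the job is handed in; nothing more can be done
22.95 None
```

The nut on the grey-lidded air cleaner is tightened against its hard stop, and I handed the job in at 22.95 s with the hand well clear.

- **Turning:** It took four clockwise strokes with the closed fingertips on the open side, about 305–315° in all. That matches the 3.5–5.5 rad it was said to be short.
- **Fully home:** During the strokes the push stayed at about 1–3 N of drag. On the fourth stroke it rose to about 13–14 N within about 2.5 mm of finger travel, so I stopped. I judge it home from that rise and the total turn. I did not measure the nut's height on the boss separately.
- **One imperfect check:** That last press was firmer than I wanted. In the before/after pictures the handle bar looks turned by about 1–1.5°, so the drum probably twisted slightly clockwise. The lid's position shows no visible shift or tilt.
- **Bystanders:** I never went near the filter, carton, screwdriver or pink drums. The filter and two pink drums in the last scene view sit where they were. I did not re-check the carton or screwdriver by picture.

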